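# Stroke test of a water purifier's touch bar

## Robot

A 6-joint arm with a two-finger parallel gripper is mounted at the origin on the work surface. World frame = base frame: x ahead of the robot, y to its left, z up, the work surface at z = 0. Lengths are in m, angles in rad, forces in N, time in s.
With the tool pointing down it reaches from about 0.35 to 0.85 m from the base axis. Payload 8.1 kg.
Tool frame: the origin (TCP) lies at the centre of the arm's flange, where the gripper is bolted on; the fingertips stand 186 mm ahead of it and the grasp point (between the pads) lies 167 mm ahead of it; z points along the fingers, y is the line along which they close (so a half turn about z gives the same grasp; the last joint's range is limited). The gripper opens to 93 mm and grips with 3 to 60 N. Pads are 15 mm wide; open, the fingers measure 128 mm over their backs; the gripper's body (75 mm by 188 mm) begins 65 mm behind the grasp point.
Start: joints at [1.149, 0.13, 1.488, -0, 1.523, -0.085], TCP at [0.198, 0.566, 0.405] pointing down, gripper open.
Joint ranges: [-2.96, 2.96], [-0.89, 2.26], [0.02, 2.5], [-1.34, 4.48], [0, 2.73], [-2.66, 2.66]. Speed limits (rad/s): [2.39, 2.39, 2.79, 3.14, 3.14, 3.14].

## Interface

Orientations are given as a rotation vector (axis times angle).
In Python, from plant import robot gives the robot as it stands.
- The arm moves only by the tool apply_moves, never from a script. Its argument "series" is a list of rows, each a list of 2 entries, a list of its own where there are three numbers: the shift along the tool's x, y, z in mm, then the turn, a rotation vector about the tool's x, y, z in rad. A call has 1 to 12 rows; each row shifts and turns the commanded pose from where the row before left it, along the tool's axes as they then stand; what a row does not reach is not made up. A row lasts 1/12 s, in which the tool goes at most 41.7 mm and 7.16 degrees, less where a joint would pass 70% of its speed; a pose out of reach is approached as far as the arm can. A call is refused whole if a number of a shift passes 41.7 or a number of a turn 0.125, either way. A call with a gripper value outside its range is refused whole. "claw" is the opening, from 0 (shut) to 1 (fully open), set as the call begins (left out, the last holds). The fingers move at their own pace and stop on an object; "newtons" is the grip in N (left out, the last holds). Time passes only in rows, so rows that do not move let the fingers close. It gives the time, the measured TCP pose, the force, the opening and the grip force at its end, in the units of the state.
- robot.read_state(): the state, without advancing time (a new reading comes with each control period).
- robot.read_camera(name): name is "scene" or "side" or "wrist"; returns (picture, depth): 480x640x3 uint8, blue, green, red; 480x640 float32, m along the optical axis (not along the pixel's ray), 0 where there is no reading.
- robot.calibration(name): a dict with "fx", "fy", "cx", "cy" (pixels), "extrinsics" (4x4, takes a point from world to camera coordinates). Camera axes: x right, y down, z forward; pixel columns grow to the right and rows downward; lengths in m; the calibration is good to about 2 mm. The wrist camera is an equidistant fisheye: a pixel r from the principal point sees the ray r / f radians off the axis. A picture is of the moment at which its call begins: read the wrist's pose just before it. calibration takes no time and is no camera call; for the wrist camera it gives the pose at the moment of the call.
- robot.close_job(): hands the job in; it is judged then, once.
The state is a dict: "t": time; "q": joint angles; "dq": joint speeds; "joint_torque": joint torques, N m; "tool_pos": TCP position; "orientation": TCP orientation; "force": force on the tool from outside, world axes, zero at the start; "wrist_torque": the same for the moment, N m; "opening": finger opening in m; "gripper_force": force on a finger pad.
Only numpy, scipy, OpenCV 4.12 (cv2) and the standard library are available. Lean on these libraries where they do the work, as an engineer would, in place of code of your own. Each camera call takes 0.05 s, during which the arm holds its last target. There are 200 camera calls.

## Task

Test the touch bar on the purifier's round control lid as the assembler does: put a fingertip on the round pad at one end of the curved bar, run it lightly along the four segments in their order, and finish on the square pad at the other end. The program ends while the fingertip is still resting on the square pad and holding the bar a little way down; press only so that the bar gives, never down to its stop. Only touch: do not grip, lift or shift the lid, and leave the loose cap on top of it and the things around it alone.

Things in the scene. Friction and masses are not known exactly. Their poses are not given: they have to be found in the camera images.
- lid: the control lid of a water purifier lying on the bench: a loose white plastic disc, 236 mm in diameter, 60 mm high, 2 kg, at any yaw, with a short hose port sticking out of its side. Origin at the centre of its underside, z up; x points to the middle of the touch bar, -x to the port
- bar (a joint): how far the whole touch bar is pressed down, m: 0 at rest, 0.008 at its stop. The bar is one rigid curved piece that sinks level on springs wherever it is pressed; it starts to give at about 1.5 N, and then takes 0.6 N more for each mm, about 6.3 N at the stop. It springs back when released. A press of about 3 mm is right
- pad_round: the first pad, at one end of the bar: a grey disc 44 mm in diameter. The whole bar's flat top lies 74 mm above the bench (14 mm above the lid's top). Origin at the centre of its top face; x along the bar towards the square pad, y to the lid's centre, z up. All pads lie on an arc of 85 mm radius about the lid's centre, counterclockwise seen from above from round to square pad
- seg1: first curved grey segment (black base in the grooves) after the round pad, 34 mm long along the arc, 24 mm wide, its edge 5 mm from the round pad's; centre 44 mm along the arc from that of the round pad. Origin and axes as for the round pad (top centre, x along the bar)
- seg2: second segment, same shape, centre 37 mm further along the arc (3 mm groove between)
- seg3: third segment, the same, 37 mm further
- seg4: fourth segment, the same, 37 mm further
- pad_square: the last pad, at the other end of the bar: a square 44 by 44 mm, centre 44 mm along the arc from that of segment 4. Origin at the centre of its top face, axes as for the others
- lid_port (a point): point on the lid's rim at the hose port, 118 mm from the lid's axis along the lid's -x, 22 mm above the bench. The port is 24 mm thick and sticks out 24 mm from there
- lid_far (a point): point on the lid's rim opposite the port, 118 mm from the axis along the lid's +x, 22 mm above the bench
- cap: a small ribbed white cap, 40 mm in diameter and 22 mm high, loose on top of the lid near its centre (leave it alone). Origin at the centre of its underside
- cartridge: a white filter cartridge, 52 mm in diameter, 115 mm high, standing loose on the bench beside the lid (leave it alone). Origin at the centre of its underside
- jar: a glass jar with a steel cap, 60 mm in diameter, 80 mm high, standing loose on the bench on the other side of the lid (leave it alone). Origin at the centre of its underside
- driver: a screwdriver, about 200 mm long and 26 mm thick, lying loose on the bench beyond the lid (leave it alone). It lies along its x, tip to +x, origin under its middle

How it is judged:
On the way, in this order (a step that is already met when the one before it is completed fails the run):
1. the round pad is touched, the bar giving a little (contact force between the fingers and pad_round above 0.4 N and value of joint bar above 0.0005 m and contact force between the fingers and seg1 below 0.05 N), for 0.04 s.
2. segment 1 is touched, coming from the round pad, the bar giving a little (contact force between the fingers and seg1 above 0.4 N and value of joint bar above 0.0005 m and contact force between the fingers and seg2 below 0.05 N), for 0.04 s.
3. segment 2 is touched, coming from the round pad, the bar giving a little (contact force between the fingers and seg2 above 0.4 N and value of joint bar above 0.0005 m and contact force between the fingers and seg3 below 0.05 N), for 0.04 s.
4. segment 3 is touched, coming from the round pad, the bar giving a little (contact force between the fingers and seg3 above 0.4 N and value of joint bar above 0.0005 m and contact force between the fingers and seg4 below 0.05 N), for 0.04 s.
5. segment 4 is touched, coming from the round pad, the bar giving a little (contact force between the fingers and seg4 above 0.4 N and value of joint bar above 0.0005 m and contact force between the fingers and pad_square below 0.05 N), for 0.04 s.
6. the square pad is touched last, the bar giving a little (contact force between the fingers and pad_square above 0.4 N and value of joint bar above 0.0005 m), for 0.04 s.
At the end, for the whole second after the job is handed in: Round pad, segments 1-4 and square pad were touched in order (over 0.4 N, bar down over 0.5 mm, each before the next); a finger still rests on the square pad (over 0.4 N), bar 0.5 to 7.5 mm down; lid, cap and the other things within 20 mm of their starts, not lifted or tipped (all of step 6 and value of joint bar below 0.0075 m and linear speed of lid below 0.02 m/s and distance of each of lid_port, lid_far, cap, cartridge, jar, driver from where it was at the start of the episode below 0.02 m and height (world z) of lid below 0.01 m and angle between lid's own z axis and vertical below 0.06 rad and z of cap in the frame of lid below 0.066 m and angle between cap's own z axis and vertical below 0.15 rad); the arm keeps its last pose, push and grip.
It fails at once if the bar is pushed down to its stop (more than 7.5 mm) (value of joint bar above 0.0075 m).
It fails at once if the bar is pressed or struck with more than 20 N (contact force between the fingers and pad_round above 20 N or contact force between the fingers and seg1 above 20 N or contact force between the fingers and seg2 above 20 N or contact force between the fingers and seg3 above 20 N or contact force between the fingers and seg4 above 20 N or contact force between the fingers and pad_square above 20 N).
It fails at once if the lid is shifted by more than 20 mm, lifted or tipped (not (distance of each of lid_port, lid_far from where it was at the start of the episode below 0.02 m and height (world z) of lid below 0.01 m and angle between lid's own z axis and vertical below 0.06 rad)).
It fails at once if the cap is lifted, tipped or moved by more than 20 mm (not (z of cap in the frame of lid below 0.066 m and distance of cap from where it was at the start of the episode below 0.02 m and angle between cap's own z axis and vertical below 0.15 rad)).
It fails at once if the cartridge, jar or screwdriver is moved by more than 20 mm (not (distance of each of cartridge, jar, driver from where it was at the start of the episode below 0.02 m)).
It also fails if it takes over 48 s, if anything falls off the work surface, if the arm or the gripper's body presses on something with over 40 N, if the wrist force passes 120 N, or if a joint passes its speed limit or range.

## Working session

There is one attempt and no reset: what is moved stays moved. The work goes in short steps, Python scripts to look and compute and a tool call to move; the robot and the scene stay as the last step left them, time stands still between calls to the robot, and variables do not carry over. Pictures are saved under pics/ and viewed, at most 10 in all, crops included, and the job is handed in when it is done.

Besides the shell and the picture viewer there is one more tool, called by a JSON object that holds its "method" and its "body". apply_moves: Moves the arm, as the interface text tells. Its arguments: {"type":"object","properties":{"series":{"type":"array"},"claw":{"type":"number"},"newtons":{"type":"number"}},"required":["series"]}

```bash
mkdir -p pics; ls
python3 - <<'E'
from plant import robot
import cv2
print(robot.read_state())
for n in("scene","side"):
    p,d=robot.read_camera(n); cv2.imwrite(f"pics/{n}0.png",p)
    print(n,robot.calibration(n))
E
```

```text
pics
{'t': 0.0, 'q': array([ 1.14858913e+00,  1.31165231e-01,  1.48927252e+00,  2.59508909e-05,
        1.52301614e+00, -8.53658896e-02]), 'dq': array([-0.00029289,  0.00078314, -0.00125124,  0.00032078, -0.00058892,
       -0.00047841]), 'joint_torque': array([-2.39341534e-04, -5.59827948e+01, -4.91776299e+01,  7.68250669e-02,
        3.48919106e-02, -1.35626874e-04]), 'tool_pos': array([0.19816469, 0.5660869 , 0.40368843]), 'orientation': array([-5.26530429e-01, -3.09665442e+00,  2.81931624e-03]), 'force': array([-0.28228687, -0.30280664, -1.0342766 ]), 'wrist_torque': array([-0.04177496,  0.01616459, -0.0281513 ]), 'gripper_force': 0.0, 'opening': 0.09299996305055551}
scene {'fx': 532.9304979200109, 'fy': 532.9304979200109, 'cx': 316.76715252184056, 'cy': 239.91122984111115, 'extrinsics': array([[-0.3803353 ,  0.92478775, -0.01061523,  0.23611469],
       [ 0.75580185,  0.30418091, -0.57985994, -0.41203124],
       [-0.53301841, -0.22856422, -0.81464702,  1.56668272],
       [ 0.        ,  0.        ,  0.        ,  1.        ]])}
side {'fx': 556.2488720847032, 'fy': 556.2488720847032, 'cx': 323.18011953939936, 'cy': 237.9323595826764, 'extrinsics': array([[-0.80993136, -0.58646745,  0.00819344,  0.47707481],
       [-0.42863737,  0.58231184, -0.69078428,  0.30933506],
       [ 0.40035135, -0.56299987, -0.72301448,  1.07081263],
       [ 0.        ,  0.        ,  0.        ,  1.        ]])}
```

View pics/scene0.png

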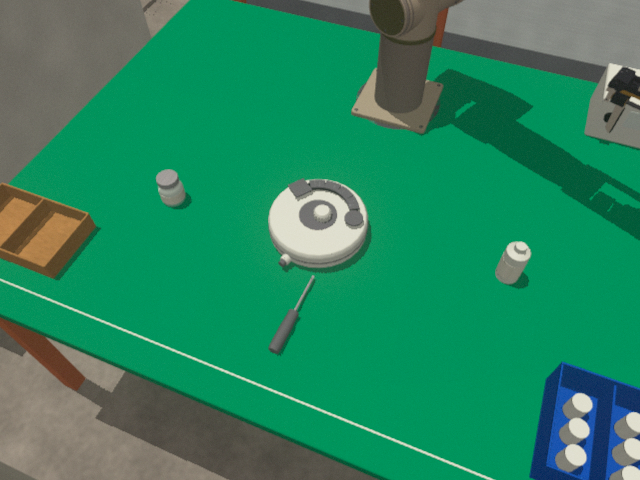

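View pics/side0.png

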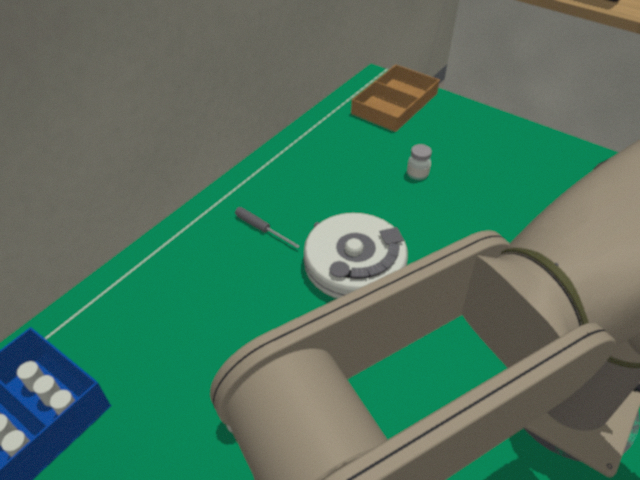

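The scene view shows the lid centred near (318,222), the round pad at (354,217) and the square pad at (300,189), with the bar facing the robot. The side view shows the same: round pad at (340,270), square pad at (391,237).

```bash
cat > h.py <<'E'
import numpy as np, cv2
from plant import robot
def ray_plane(n,uv,z):
    c=robot.calibration(n); uv=np.atleast_2d(uv).astype(float)
    R=c["extrinsics"][:3,:3]; t=c["extrinsics"][:3,3]; o=-R.T@t
    x=(uv[:,0]-c["cx"])/c["fx"]; y=(uv[:,1]-c["cy"])/c["fy"]
    if n=="wrist":
        r=np.hypot(x,y)+1e-12; d=np.c_[np.sin(r)*x/r,np.sin(r)*y/r,np.cos(r)]
    else: d=np.c_[x,y,np.ones(len(x))]
    d=d@R
    return o+d*((z-o[2])/d[:,2])[:,None]
def project(n,P):
    c=robot.calibration(n); E=c["extrinsics"]; p=np.atleast_2d(P)@E[:3,:3].T+E[:3,3]
    if n=="wrist":
        rr=np.hypot(p[:,0],p[:,1])+1e-12; th=np.arctan2(rr,p[:,2]); q=p[:,:2]/rr[:,None]*th[:,None]
    else: q=p[:,:2]/p[:,2:]
    return q*[c["fx"],c["fy"]]+[c["cx"],c["cy"]]
def circle(P):
    A=np.c_[2*P,np.ones(len(P))]; s=np.linalg.lstsq(A,(P**2).sum(1),rcond=None)[0]
    return s[:2],np.sqrt(s[2]+s[:2]@s[:2])
E
python3 - <<'E'
from h import *
for n,box in(("scene",(255,170,385,275)),("side",(290,200,420,305))):
    p=cv2.imread(f"pics/{n}0.png"); x0,y0,x1,y1=box
    hsv=cv2.cvtColor(p,cv2.COLOR_BGR2HSV)
    m=((hsv[...,2]<130)&(hsv[...,1]<90)).astype(np.uint8); M=np.zeros_like(m); M[y0:y1,x0:x1]=m[y0:y1,x0:x1]
    k,l,s,c=cv2.connectedComponentsWithStats(M)
    for i in range(1,k):
        if s[i,4]>15: print(n,s[i],c[i].round(1),ray_plane(n,c[i],.074)[0].round(4))
    cv2.imwrite(f"pics/{n}c.png",np.hstack([cv2.resize(p[y0:y1,x0:x1],None,fx=3,fy=3),cv2.resize(cv2.merge([M*255]*3)[y0:y1,x0:x1],None,fx=3,fy=3,interpolation=0)]))
a=cv2.imread("pics/scenec.png");b=cv2.imread("pics/sidec.png")
w=max(a.shape[1],b.shape[1]); v=np.vstack([cv2.copyMakeBorder(i,0,0,0,w-i.shape[1],0) for i in(a,b)]); print(v.shape)
cv2.imwrite("pics/crop.png",cv2.resize(v,(740,600)))
E
```

```text
scene [ 288  179   75   48 1076] [330.3 196.8] [ 0.4769 -0.0239  0.074 ]
scene [300 201  37  29 614] [316.2 215.7] [ 0.5416 -0.0332  0.074 ]
scene [279 219  89  49 578] [326.9 256.5] [0.6371 0.0314 0.074 ]
scene [270 233  16  22  81] [277.1 245.8] [ 0.6518 -0.081   0.074 ]
side [ 330  227   74   53 1281] [371.2 259.6] [ 0.4713 -0.0152  0.074 ]
side [337 233  38  29 623] [356.  247.8] [ 0.5176 -0.0248  0.074 ]
side [304 252  47  52 500] [323.7 283.7] [0.5154 0.1008 0.074 ]
side [343 267  77  38 256] [382.1 286.6] [0.4125 0.035  0.074 ]
side [372 281  48  24 599] [403.2 296.4] [0.3639 0.0311 0.074 ]
(630, 780, 3)
```

View pics/crop.png

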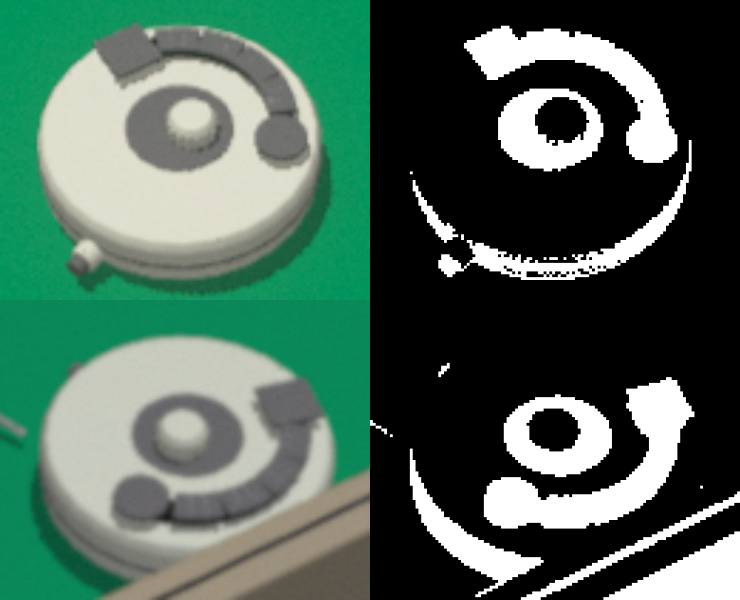

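Run:
```python
from h import *
for n,b,pr,ps,cl in(("scene",(255,170,385,275),(353.7,218.),(300,187.5),(316.2,215.7)),("side",(290,200,420,305),(339.2,269),(391,235.5),(356,247.8))):
    p=cv2.imread(f"pics/{n}0.png"); hsv=cv2.cvtColor(p,cv2.COLOR_BGR2HSV)
    M=((hsv[...,2]<130)&(hsv[...,1]<90)).astype(np.uint8)
    k,l,s,c=cv2.connectedComponentsWithStats(M)
    i=np.argmin(np.hypot(*(c-np.array(cl)).T)); 
    ct=max(cv2.findContours((l==i).astype(np.uint8),0,1)[0],key=len)[:,0]
    h=cv2.convexHull(ct)[:,0]
    P=ray_plane(n,h,.060)[:,:2]; C,r=circle(P); 
    A=ray_plane(n,pr,.074)[0,:2];B=ray_plane(n,ps,.074)[0,:2]
    print(n,"ring",C.round(4),r.round(4),"round",A.round(4),"sq",B.round(4))
    print(" radii",np.linalg.norm(A-C),np.linalg.norm(B-C),"chord",np.linalg.norm(A-B),"exp",2*.085*np.sin(1.1706))
    a,b_=[np.degrees(np.arctan2(*(q-C)[::-1])) for q in(A,B)]; print(" ang",a,b_,(b_-a)%360)
```

```text
scene ring [ 0.5264 -0.0357] 0.043 round [0.5158 0.0491] sq [ 0.4769 -0.1017]
 radii 0.08550613972632838 0.08247701310616527 chord 0.15575593424703282 exp 0.15656736890958733
 ang 97.12672539961689 -126.87230256345413 136.000972036929
side ring [ 0.5269 -0.0382] 0.0429 round [0.5123 0.0483] sq [ 0.4744 -0.1037]
 radii 0.08769855411302101 0.08403679937432518 chord 0.15671309866084185 exp 0.15656736890958733
 ang 99.59790368764595 -128.69998696395763 131.70210934839642
```

Both views agree: lid centre is about (0.5265,-0.037), the round pad lies at about 98°, the square pad at about 232°, and the chord and radii match the given sizes. Next I close the fingers and travel above the round pad, keeping high.

{"method": "apply_moves", "body": {"series": [[[-29.4,-24.1,0],[0,0,0]],[[-29.4,-24.1,0],[0,0,0]],[[-29.4,-24.1,0],[0,0,0]],[[-29.4,-24.1,0],[0,0,0]],[[-29.4,-24.1,0],[0,0,0]],[[-29.4,-24.1,0],[0,0,0]],[[-29.4,-24.1,0],[0,0,0]],[[-29.4,-24.1,0],[0,0,0]],[[-29.4,-24.1,0],[0,0,0]],[[-29.4,-24.1,0],[0,0,0]],[[-29.4,-24.1,0],[0,0,0]],[[-29.4,-24.1,0],[0,0,0]]], "claw": 0, "newtons": 5}}

```text
t: 1.1
tool_pos: [0.4361, 0.175, 0.4045]
orientation: [-0.526, -3.097, 0.0]
force: [0.7, 0.3, -0.6]
opening: 0.0176
gripper_force: 0.0
```

{"method": "apply_moves", "body": {"series": [[[-29.4,-24.1,0],[0,0,0]],[[-29.4,-24.1,0],[0,0,0]],[[-29.4,-24.1,0],[0,0,0]],[[-29.4,-24.1,0],[0,0,0]],[[0,0,0],[0,0,0.12]],[[0,0,0],[0,0,0.12]],[[0,0,0],[0,0,0.12]],[[0,0,0],[0,0,0.12]],[[0,0,0],[0,0,0.12]],[[0,0,0],[0,0,0.12]],[[0,0,0],[0,0,0.12]],[[0,0,0],[0,0,0.12]]]}}

```text
t: 2.1
tool_pos: [0.5147, 0.0469, 0.4042]
orientation: [-1.904, -2.498, 0.001]
force: [0.2, -0.6, -0.0]
opening: 0.0005
gripper_force: 0.0
```

{"method": "apply_moves", "body": {"series": [[[0,0,0],[0,0,0.12]],[[0,0,0],[0,0,0.12]],[[0,0,0],[0,0,0.12]],[[0,0,0],[0,0,0.12]],[[0,0,0],[0,0,0.12]],[[0,0,0],[0,0,0.12]],[[0,0,0],[0,0,0.12]],[[0,0,0],[0,0,0.12]],[[0,0,0],[0,0,0.12]],[[0,0,0],[0,0,0.12]],[[0,0,0],[0,0,0.12]],[[0,0,0],[0,0,0.12]]]}}

```text
t: 3.1
tool_pos: [0.5147, 0.0469, 0.4043]
orientation: [-3.079, -0.622, 0.001]
force: [0.0, -0.6, -0.5]
opening: 0.0004
gripper_force: 0.0
```

Run:
```python
from h import *
from scipy.spatial.transform import Rotation as R
s=robot.read_state(); M=R.from_rotvec(s["orientation"]).as_matrix()
print(s["t"],s["tool_pos"],s["force"],s["opening"],s["q"]); print(M.round(4),np.degrees(np.arctan2(M[1,1],M[0,1])))
p,d=robot.read_camera("wrist"); C=np.array([.5265,-.037])
from math import cos,sin,radians
q=p.copy()
for i,l in enumerate([0,44,81,118,155,199]):
    a=radians(98.2)+l/85; u=project("wrist",[C[0]+.085*cos(a),C[1]+.085*sin(a),.074])[0]
    cv2.circle(q,tuple(int(v) for v in u),3,(0,0,255),-1); print(l,u.round(1))
u=project("wrist",[*C,.06])[0];cv2.circle(q,tuple(int(v) for v in u),3,(255,0,0),-1)
tip=s["tool_pos"]+M@[0,0,.186]; print("tip",tip)
cv2.imwrite("pics/w1.png",q); cv2.imwrite("pics/w1raw.png",p)
```

```text
3.1 [0.51465792 0.04691048 0.40425574] [ 0.03886655 -0.58776566 -0.4923298 ] 0.0003923671722335726 [-8.32445101e-03 -9.52263659e-02  1.71735755e+00 -3.63753111e-05
  1.52032687e+00  1.16360835e+00]
[[ 9.215e-01  3.884e-01 -9.000e-04]
 [ 3.884e-01 -9.215e-01 -0.000e+00]
 [-8.000e-04 -3.000e-04 -1.000e+00]] -67.14670431688513
0 [320.6 221.6]
44 [321.2 268.8]
81 [339.9 301.2]
118 [369.9 321.3]
155 [405.7 327.1]
199 [447.6 315.1]
tip [0.5144969  0.04690506 0.21825581]
```

View pics/w1.png

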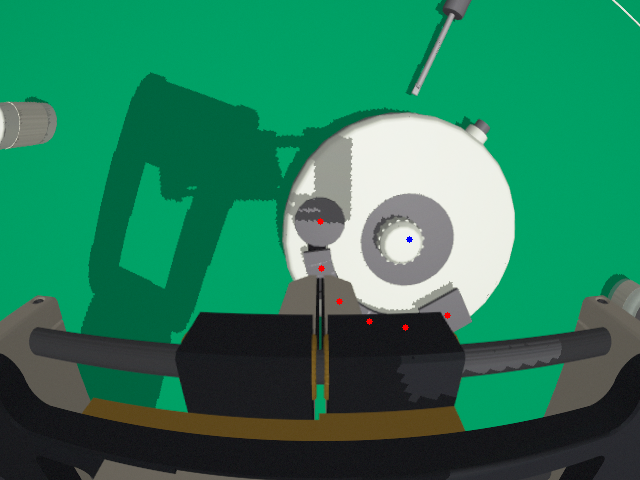

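The picture confirms the estimate: the projected dots fall on the round pad (320,222), segment 1 (321,268), the square pad (447,315) and the ring centre (409,239). Next I finish the turn and descend to about 10 mm above the pad.

{"method": "apply_moves", "body": {"series": [[[0,0,20],[0,0,0.12]],[[0,0,20],[0,0,0.12]],[[0,0,20],[0,0,0]],[[0,0,20],[0,0,0]],[[0,0,20],[0,0,0]],[[0,0,15],[0,0,0]],[[0,0,10],[0,0,0]],[[0,0,5],[0,0,0]],[[0,0,4],[0,0,0]],[[0,0,0],[0,0,0]],[[0,0,0],[0,0,0]],[[0,0,0],[0,0,0]]]}}

```text
t: 4.15
tool_pos: [0.5153, 0.0469, 0.2718]
orientation: [3.131, 0.259, 0.003]
force: [-0.2, -0.2, -0.2]
opening: 0.0006
gripper_force: 0.0
```

{"method": "apply_moves", "body": {"series": [[[0,0,3],[0,0,0]],[[0,0,3],[0,0,0]],[[0,0,2],[0,0,0]],[[0,0,2],[0,0,0]],[[0,0,1],[0,0,0]],[[0,0,1],[0,0,0]],[[0,0,0],[0,0,0]],[[0,0,0],[0,0,0]],[[0,0,0],[0,0,0]]]}}

```text
t: 4.9
tool_pos: [0.5148, 0.0469, 0.2588]
orientation: [3.131, 0.259, -0.0]
force: [-2.1, -0.0, 1.6]
opening: 0.0004
gripper_force: 1.2
```

{"method": "apply_moves", "body": {"series": [[[0,0,1],[0,0,0]],[[0,0,0.5],[0,0,0]],[[0,0,0],[0,0,0]],[[0,0,0],[0,0,0]],[[0,0,0],[0,0,0]]]}}

```text
t: 5.32
tool_pos: [0.5148, 0.0469, 0.2573]
orientation: [3.131, 0.259, 0.0]
force: [-1.8, 0.2, 3.5]
opening: 0.0006
gripper_force: 1.7
```

Contact is at about 3.5 N with the bar about 3 mm down. I start the slide along the arc.

{"method": "apply_moves", "body": {"series": [[[-8,0.2,0],[0,0,-0.094]],[[-8,0.2,0],[0,0,-0.094]],[[-8,0.2,0],[0,0,-0.094]],[[-8,0.2,0],[0,0,-0.094]],[[-8,0.2,0],[0,0,-0.094]],[[-8,0.2,0],[0,0,-0.094]],[[-8,0.2,0],[0,0,-0.094]],[[-8,0.2,0],[0,0,-0.094]]]}}

```text
t: 5.98
tool_pos: [0.4608, 0.016, 0.2578]
orientation: [2.813, 1.397, 0.004]
force: [2.0, 1.6, 3.4]
opening: 0.0007
gripper_force: 1.5
```

```bash
cat > chk.py <<'E'
from h import *
from scipy.spatial.transform import Rotation as R
s=robot.read_state(); M=R.from_rotvec(s["orientation"]).as_matrix()
t=s["tool_pos"]+M@[0,0,.186]; v=t[:2]-[.5265,-.037]; th=np.arctan2(v[1],v[0])%(2*np.pi)
print(s["t"],"tip",t.round(4),"r",np.hypot(*v).round(4),"arc",85*(th-np.radians(98.2)),"F",s["force"])
e=np.degrees(np.arctan2(M[1,1],M[0,1]))-(np.degrees(th)-180); print("yaw err deg",e,"tilt",M[2])
E
python3 chk.py
```

```text
5.9833 tip [0.4612 0.016  0.0718] r 0.0841 arc 63.362108003117754 F [2.04234214 1.58007916 3.44921741]
yaw err deg 1.898980365678824 tilt [ 0.00180214  0.00160297 -0.99999709]
```

{"method": "apply_moves", "body": {"series": [[[-8,0.1,0],[0,0,-0.094]],[[-8,0.1,0],[0,0,-0.094]],[[-8,0.1,0],[0,0,-0.094]],[[-8,0.1,0],[0,0,-0.094]],[[-8,0.1,0],[0,0,-0.094]],[[-8,0.1,0],[0,0,-0.094]],[[-8,0.1,0],[0,0,-0.094]],[[-8,0.1,0],[0,0,-0.094]],[[-8,0.1,0],[0,0,-0.094]]]}}

```text
t: 6.73
tool_pos: [0.4423, -0.0517, 0.2575]
orientation: [1.992, 2.429, 0.002]
force: [-0.0, 2.6, 3.0]
opening: 0.0004
gripper_force: 1.6
```

```bash
python3 chk.py
```

```text
6.7333 tip [ 0.4425 -0.0516  0.0715] r 0.0853 arc 135.92582659393526 F [-0.04540849  2.57674132  2.98353123]
yaw err deg 1.4487260227363539 tilt [ 4.17421927e-04  1.03672014e-03 -9.99999375e-01]
```

{"method": "apply_moves", "body": {"series": [[[-8,0.2,0],[0,0,-0.094]],[[-8,0.2,0],[0,0,-0.094]],[[-8,0.2,0],[0,0,-0.094]],[[-8,0.2,0],[0,0,-0.094]],[[-8,0.2,0],[0,0,-0.094]],[[-8,0.2,0],[0,0,-0.094]],[[-8,0.2,0],[0,0,-0.094]],[[-4,0.1,0],[0,0,-0.047]],[[0,0,0],[0,0,0]],[[0,0,0],[0,0,0]],[[0,0,0],[0,0,0]],[[0,0,0],[0,0,0]]]}}

```text
t: 7.73
tool_pos: [0.4718, -0.1025, 0.2576]
orientation: [1.04, 2.963, -0.0]
force: [2.2, -2.0, 3.2]
opening: 0.0004
gripper_force: 1.6
```

```bash
python3 chk.py
python3 - <<'E'
from h import *
p,d=robot.read_camera("scene"); cv2.imwrite("pics/scene2.png",p)
E
```

```text
7.7333 tip [ 0.472  -0.1027  0.0716] r 0.0853 arc 195.97450946038057 F [ 2.17677668 -2.02885809  3.24837127]
yaw err deg 1.0218370599607596 tilt [-1.47035909e-03  2.46101875e-04 -9.99998889e-01]
```

View pics/scene2.png

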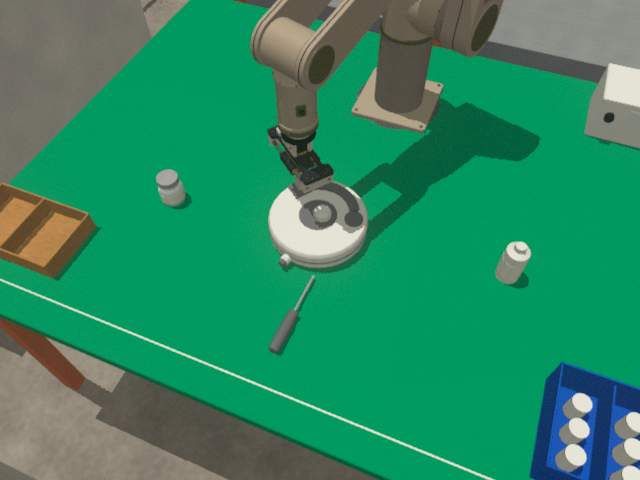

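The lid (318,222), cap, jar, cartridge and driver are at their starting pixels. The fingertip rests on the square pad at arc 196 of 199 mm, pressing with 3.2 N. I hand the job in.

```bash
python3 -c "
from plant import robot
print(robot.close_job())"
```

```text
the job is handed in; nothing more can be done
None
```

I ran the fingertip from the round pad along segments 1–4 to the square pad and handed the job in with it still resting there, pressing about 3.2 N with the bar roughly 2.5 mm down and nothing else visibly moved; no verdict came back.

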